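# Draw the tall box out from under the bench shelf with the pull hook

## Task

Pick up the pull hook, hook its blade over the front wall of the taller of the two wooden boxes under the little bench shelf, and drag that box straight forward until half of it stands out in front of the shelf. Then unhook and put the pull hook down on the bench, clear of the boxes and the shelf. Move the box with the hook only, not with the fingers, and leave the lower box where it is.

Things in the scene. Friction and masses are not known exactly. Their poses are not given: they have to be found in the camera images.
- pull_hook: pull hook: dark wooden grip block 80 long x 26 wide x 50 mm high, a 10 mm steel rod from its front end, at the rod's end a flat blade pointing down (36 wide, 4 thick, 45 mm high). 0.2 kg. Origin: middle of the blade's lower edge, level with the grip's underside; x from grip to blade, z up. Grip centre at x = -150, z = 25 mm; rod underside at z = 35 mm. Grasp across the 26 mm (y).
- taller_box: the taller loose open-topped wooden box, 130 deep (x) x 100 wide (y) x 75 mm high, walls 7 mm, about 0.45 kg, wholly under the shelf, left or right. Origin: centre of its underside; x points to its back, so its front wall spans x = -65 to -58 mm. Dowels fixed on its floor at the rear (x = 11 mm and beyond) rise to 23 mm.
- lower_box: the lower loose open-topped wooden box, 130 x 100 mm like the other but 45 mm high, beside it under the shelf, 24 mm between them; to be left alone. Origin: centre of its underside; axes as for the taller box. (A bench grinder stands between hook and shelf, with bins on the wall behind it from about x = 0.62 m: carry the hook across with its blade 280 mm or more above the bench and short of the bins.)
- shelf: low fixed plywood shelf on the bench, 280 wide (y) x 150 mm deep (x), open in front, 15 mm side panels; underside of its board 165, top 183 mm above the bench. A jar and a mug stand fixed on it, up to 275 mm above the bench, at least 35 mm behind its front edge. Origin: on the bench under the middle of its front edge; x points to its back, z up: boxes come out along -x.

How it is judged:
On the way, in this order (a step that is already met when the one before it is completed fails the run):
1. the hook's blade is behind the front wall of the taller box, below its rim, the box still under the shelf (x of pull_hook in the frame of taller_box between -0.06 and 0.06 m and y of pull_hook in the frame of taller_box between -0.045 and 0.045 m and z of pull_hook in the frame of taller_box between 0 and 0.068 m and x of taller_box in the frame of shelf above 0.05 m), for 0.1 s.
2. the taller box is drawn half out, the blade still inside it (x of pull_hook in the frame of taller_box between -0.06 and 0.06 m and y of pull_hook in the frame of taller_box between -0.045 and 0.045 m and z of pull_hook in the frame of taller_box between 0 and 0.068 m and x of taller_box in the frame of shelf between -0.03 and 0.03 m), for 0.1 s.
At the end, for the whole second after the job is handed in: The taller box stands upright and at rest, its centre within 30 mm of the shelf's front edge, within 15 degrees of square to it; the pull hook is at rest on the bench, touching neither box nor the shelf; the lower box is within 20 mm of where it was (x of taller_box in the frame of shelf between -0.03 and 0.03 m and angle between taller_box's own z axis and vertical below 0.17 rad and angle between the x axis of taller_box and the x axis of shelf, either way round below 0.26 rad and height (world z) of taller_box below 0.01 m and linear speed of each of taller_box, pull_hook below 0.02 m/s and height (world z) of pull_hook between -0.02 and 0.03 m and contact force between pull_hook and taller_box below 0.1 N and contact force between pull_hook and lower_box below 0.1 N and contact force between pull_hook and shelf below 0.1 N and distance of lower_box from where it was at the start of the episode below 0.02 m).
It fails at once if the fingers touch the taller box (contact force between the fingers and taller_box above 1 N).
It fails at once if the lower box is shifted by more than 20 mm (distance of lower_box from where it was at the start of the episode above 0.02 m).
It also fails if it takes over 64 s, if anything falls off the work surface, if the arm or the gripper's body presses on something with over 40 N, if the wrist force passes 120 N, or if a joint passes its speed limit or range.

## Robot

A 7-joint arm with a two-finger parallel gripper is mounted at the origin on a cart in front of the work surface, level with it; the furniture and walls round the work are solid. World frame = base frame: x ahead of the robot, y to its left, z up, the work surface at z = 0. Lengths are in m, angles in rad, forces in N, time in s.
With the tool pointing down it reaches from about 0.4 to 0.85 m from the base axis. Payload 4.5 kg.
Tool frame: the origin (TCP) lies on the centre line of the jaws, within the pads' length; the fingertips stand 11 mm ahead of it and the grasp point (between the pads) lies 8 mm behind it; z points along the fingers, y is the line along which they close (so a half turn about z gives the same grasp; the last joint's range is limited). The gripper opens to 88 mm and grips with 3 to 60 N. Pads are 18 mm wide; open, the fingers measure 123 mm over their backs; the gripper's body (75 mm by 187 mm) begins 45 mm behind the grasp point.
Start: joints at [-1.282, 0.689, -0.195, 1.565, 0.157, 0.902, -0.215], TCP at [0.158, 0.605, 0.25] pointing down, gripper open.
Joint ranges: [-3.01, 3.01], [-0.46, 2.08], [-1.47, 1.51], [0.13, 2.56], [-1, 4.14], [0.04, 2.09], [-2.66, 2.66]. Speed limits (rad/s): [2.57, 2.57, 3.14, 3.14, 3.14, 3.14, 3.14].

## Interface

Orientations are given as a unit quaternion [x, y, z, w].
In Python, from plant import * gives the robot as it stands. The module is installed in compiled form; this text tells all that it offers.
- The arm moves only by the tool send_rows, never from a script. Its argument "motion" is a list of rows, each an object of numbers: "x", "y", "z": the shift along the tool's x, y, z in cm; "rx", "ry", "rz": the turn, a rotation vector about the tool's x, y, z in rad; "jaw": the finger opening in cm, from 0 to 8.81. In form: [{"x": .., "y": .., "z": .., "rx": .., "ry": .., "rz": .., "jaw": ..}, ...]. A call has exactly 5 rows; each row shifts and turns the commanded pose from where the row before left it, along the tool's axes as they then stand; what a row does not reach is not made up. A row lasts 1/10 s, in which the tool goes at most 50 mm and 8.59 degrees, less where a joint would pass 70% of its speed; a pose out of reach is approached as far as the arm can. A call is refused whole if a number of a shift passes 5 or a number of a turn 0.15, either way. A call with a gripper value outside its range is refused whole. The fingers move at their own pace and stop on an object; "grip_force" is the grip in N (left out, the last holds). Time passes only in rows, so rows that do not move let the fingers close, or fill a call up. It gives the time, the measured TCP pose, the force, the opening and the grip force at its end, in the units of the state.
- get_state(): the state, without advancing time (a new reading comes with each control period).
- snapshot(name): name is "scene" or "top" or "wrist"; returns a dict with "img" (384x512x3 uint8, red, green, blue), "vertical_fov" (degrees; the focal length in pixels is half the picture's height over the tangent of half this angle, whatever the lens; pixels are square), "cx", "cy" (the principal point, pixels), "extrinsics" (4x4, takes a point from camera to world coordinates). Camera axes: x right, y up, looking along -z (the intrinsics and any distortion apply to the point x, -y, -z); pixel columns grow to the right and rows downward; lengths in m; the calibration is good to about 2 mm. The wrist camera is an equidistant fisheye: a pixel r from the principal point sees the ray r / f radians off the axis. A picture is of the moment at which its call begins. There is no depth.
- finish_job(): hands the job in; it is judged then, once.
The state is a dict: "clock": time; "q": joint angles; "qd": joint speeds; "joint_torque": joint torques, N m; "tool_pos": TCP position; "eef_rot": TCP orientation; "contact_force": force on the tool from outside, world axes, zero at the start; "moment": the same for the moment, N m; "opening": opening from 0.0 (shut) to 1.0 (fully open); "finger_force": force on a finger pad.
Only numpy, scipy, OpenCV 4.12 (cv2) and the standard library are available. Lean on these libraries where they do the work, as an engineer would, in place of code of your own. Each camera call takes 0.05 s, during which the arm holds its last target. There are 200 camera calls.

## Working session

There is one attempt and no reset: what is moved stays moved. The work goes in short steps, Python scripts to look and compute and a tool call to move; the robot and the scene stay as the last step left them, time stands still between calls to the robot, and variables do not carry over. Pictures are saved under pics/ and viewed, at most 10 in all, crops included, and the job is handed in when it is done.

Besides the shell and the picture viewer there is one more tool, called after "Emit:" by a JSON object that holds its "fn" and its "kwargs", one argument or row to a line. send_rows: Moves the arm, as the interface text tells. Its arguments: {"type":"object","properties":{"motion":{"type":"array"},"grip_force":{"type":"number"}},"required":["motion"]}

```bash
mkdir -p pics
cat > h.py <<'E'
from plant import *
import numpy as np, cv2
from scipy.spatial.transform import Rotation as R
def snap(n,f=None):
    s=snapshot(n)
    if f: cv2.imwrite('pics/'+f,cv2.cvtColor(s['img'],cv2.COLOR_RGB2BGR))
    return s
def ray(s,u,v,fish=False):
    f=s['img'].shape[0]/2/np.tan(np.radians(s['vertical_fov'])/2)
    a=(u-s['cx']);b=(v-s['cy'])
    if fish:
        r=np.hypot(a,b)+1e-9;t=r/f
        d=np.array([np.sin(t)*a/r,-np.sin(t)*b/r,-np.cos(t)])
    else: d=np.array([a/f,-b/f,-1])
    E=np.array(s['extrinsics']);return E[:3,3],E[:3,:3]@d
def onz(s,u,v,z,fish=False):
    o,d=ray(s,u,v,fish);return o+d*(z-o[2])/d[2]
def proj(s,p):
    f=s['img'].shape[0]/2/np.tan(np.radians(s['vertical_fov'])/2)
    E=np.array(s['extrinsics']);c=E[:3,:3].T@(np.array(p)-E[:3,3])
    return s['cx']+f*c[0]/-c[2], s['cy']-f*c[1]/-c[2]
E
python3 - <<'E'
from h import *
import pickle
d={}
for n in('scene','top','wrist'):
    s=snap(n,n+'0.png');d[n]=s;print(n,s['vertical_fov'],s['cx'],s['cy'],np.round(s['extrinsics'],3).tolist(), [k for k in s])
pickle.dump(d,open('s0.pkl','wb'))
st=get_state();print(st)
a=[cv2.imread(f'pics/{n}0.png') for n in('scene','top')]
E
```

```text
scene 49.786683225256915 257.95307796955854 197.16942995964797 [[0.387, 0.609, -0.692, -0.315], [-0.922, 0.248, -0.298, -0.398], [-0.01, 0.753, 0.658, 0.946], [0.0, 0.0, 0.0, 1.0]] ['img', 'vertical_fov', 'cx', 'cy', 'extrinsics']
top 43.40050855985146 252.83559911726636 181.77289396906548 [[0.157, 0.77, -0.619, -0.435], [-0.988, 0.124, -0.096, -0.172], [0.003, 0.626, 0.78, 1.426], [0.0, 0.0, 0.0, 1.0]] ['img', 'vertical_fov', 'cx', 'cy', 'extrinsics']
wrist 65.70646984690485 252.81650247402942 191.22828007548023 [[0.251, -0.931, -0.266, 0.089], [0.968, 0.241, 0.071, 0.622], [-0.002, -0.275, 0.961, 0.384], [0.0, 0.0, 0.0, 1.0]] ['img', 'vertical_fov', 'cx', 'cy', 'extrinsics']
{'clock': 0.15, 'q': array([-1.28220592,  0.68976032, -0.19453782,  1.5660633 ,  0.15729533,
        0.90248406, -0.21507869]), 'qd': array([ 0.00129275, -0.00390578, -0.00091833, -0.00184132,  0.00099468,
        0.00012249, -0.00078972]), 'joint_torque': array([-2.11477469e-03, -5.27856338e+01, -1.26872756e+00, -1.53586954e+01,
       -5.25273441e-02,  3.88832472e-03,  1.19083093e-04]), 'tool_pos': array([0.15744091, 0.60439001, 0.24912501]), 'eef_rot': array([ 1.27007877e-01,  9.91901487e-01, -6.61754015e-04, -4.08562665e-05]), 'contact_force': array([-0.4127409 ,  0.54453506, -0.45048422]), 'moment': array([ 0.02464326, -0.00453486,  0.01094206]), 'finger_force': 0.0, 'opening': 0.9989967237705867}
```

View pics/scene0.png

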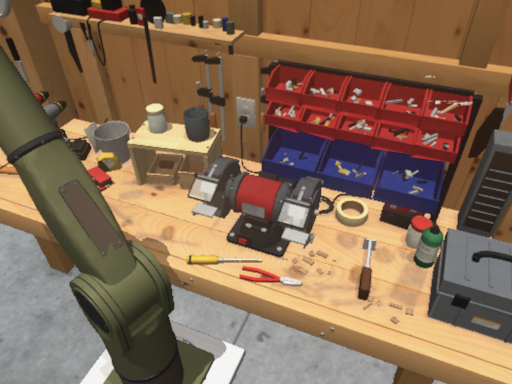

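View pics/top0.png

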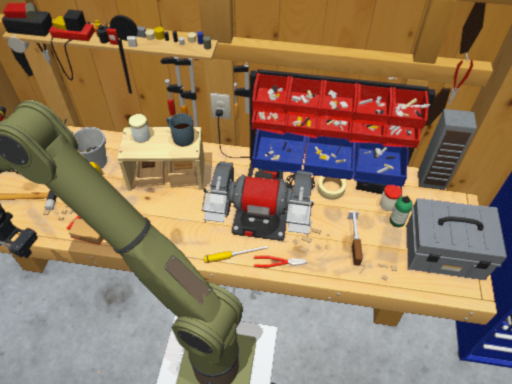

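The hook lies at right: grip about (365,283) in scene and (357,252) in top, blade at (370,243) and (352,215). The shelf is at left, around (175,150) in scene and (160,155) in top, with the boxes under it. I'll enlarge both areas.

Run:
```python
from h import *
import pickle
d=pickle.load(open('s0.pkl','rb'))
def c(n,x,y,w,h,W=400,H=300):return cv2.resize(d[n]['img'][y:y+h,x:x+w,::-1],(W,H),interpolation=cv2.INTER_CUBIC)
m=np.vstack([np.hstack([c('scene',125,90,100,110,400,300),c('scene',330,225,80,80)]),np.hstack([c('top',110,105,100,100),c('top',325,200,66,70)])])
cv2.imwrite('pics/m1.png',m)
```

```text
(no output)
```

View pics/m1.png

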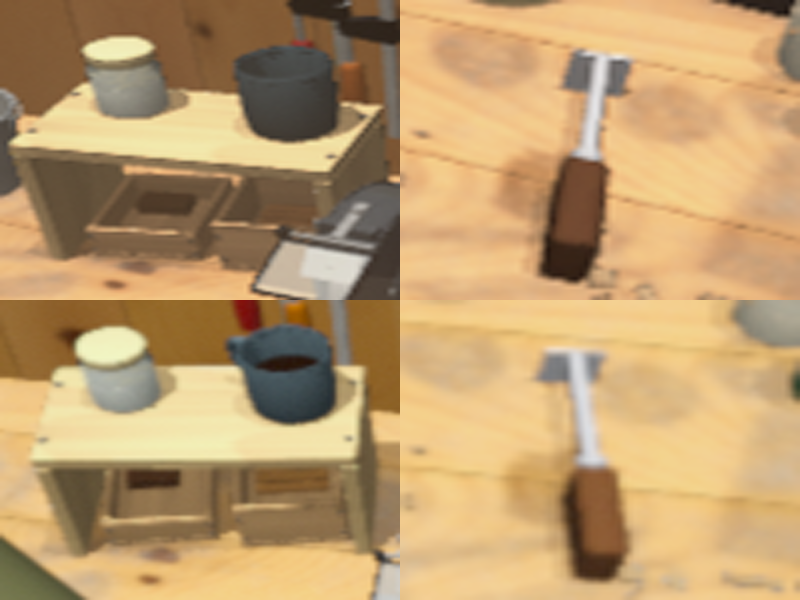

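Run:
```python
from h import *
import pickle
d=pickle.load(open('s0.pkl','rb'))
S,T=d['scene'],d['top']
def A(l,n,x,y,z):
    k,ox,oy,sx,sy={'s1':(S,125,90,4,300/110),'s2':(S,330,225,5,3.75),'t1':(T,110,105,4,3),'t2':(T,325,200,400/66,300/70)}[n]
    print(l,n,np.round(onz(k,ox+(x-.5)/sx,oy+(y-.5)/sy,z),4))
A('shelf FL top','t1',35,158,.183);A('FR','t1',360,158,.183);A('BR','t1',366,67,.183);A('BL','t1',60,67,.183)
A('shelf FL top','s1',15,150,.183);A('FR','s1',330,168,.183);A('BR','s1',385,103,.183);A('BL','s1',80,87,.183)
A('panel L bot','t1',80,253,0);A('R bot out','t1',372,246,0);A('panel L','s1',55,257,0)
A('tall front top L','t1',238,204,.075);A('tall front top R','t1',343,203,.075);A('tall bot L','t1',243,242,0)
A('tall front top L','s1',212,223,.075)
A('low front R bot','t1',214,239,0);A('low FL bot','t1',105,239,0)
for n,P in(('s2',((175,158),(205,162),(197,245),(153,243))),('t2',((173,168),(213,169),(223,252),(182,254)))):
    for l,p in zip(('gfl','gfr','grr','grl'),P):A(l,n,*p,.05)
A('bladeL','s2',175,52,.045);A('bladeR','s2',232,58,.045)
A('bladeL','t2',145,52,.045);A('bladeR','t2',206,52,.045)
# grip contour by colour
for n,s,b in(('scene',S,(330,225,410,305)),('top',T,(325,200,391,270))):
    im=s['img'][b[1]:b[3],b[0]:b[2]].astype(int);m=((im.max(2)<130)&(im[...,0]-im[...,2]>25)).astype(np.uint8)
    k,l,st,c=cv2.connectedComponentsWithStats(m);i=1+np.argmax(st[1:,4]);print(n,st[i],c[i]+b[:2],onz(s,*(c[i]+b[:2]),.035))
```

```text
shelf FL top t1 [0.5834 0.4531 0.183 ]
FR t1 [0.6281 0.1773 0.183 ]
BR t1 [0.7728 0.2051 0.183 ]
BL t1 [0.7283 0.4791 0.183 ]
shelf FL top s1 [0.5698 0.4444 0.183 ]
FR s1 [0.6335 0.1849 0.183 ]
BR s1 [0.7797 0.2087 0.183 ]
BL s1 [0.7137 0.4793 0.183 ]
panel L bot t1 [0.5881 0.4516 0.    ]
R bot out t1 [0.6425 0.1845 0.    ]
panel L s1 [0.5847 0.4591 0.    ]
tall front top L t1 [0.6297 0.3005 0.075 ]
tall front top R t1 [0.6466 0.2065 0.075 ]
tall bot L t1 [0.6294 0.3057 0.    ]
tall front top L s1 [0.6218 0.3049 0.075 ]
low front R bot t1 [0.6297 0.334  0.    ]
low FL bot t1 [0.6133 0.4353 0.    ]
gfl s2 [ 0.4697 -0.3783  0.05  ]
gfr s2 [ 0.4722 -0.3942  0.05  ]
grr s2 [ 0.3971 -0.4049  0.05  ]
grl s2 [ 0.3901 -0.3833  0.05  ]
gfl t2 [ 0.4679 -0.3738  0.05  ]
gfr t2 [ 0.4705 -0.3956  0.05  ]
grr t2 [ 0.3971 -0.4024  0.05  ]
grl t2 [ 0.3919 -0.3807  0.05  ]
bladeL s2 [ 0.5802 -0.356   0.045 ]
bladeR s2 [ 0.5865 -0.3884  0.045 ]
bladeL t2 [ 0.5805 -0.3555  0.045 ]
bladeR t2 [ 0.5861 -0.3903  0.045 ]
scene [ 28  42  14  33 338] [364.3816568  283.48816568] [ 0.42588462 -0.38838948  0.035     ]
top [ 27  41  10  24 110] [355.18181818 255.04545455] [ 0.41651128 -0.3833468   0.035     ]
```

Run:
```python
from h import *
import pickle
d=pickle.load(open('s0.pkl','rb'))
S,T=d['scene'],d['top']
def tri(a,b):
    o,p=ray(S,*a);q,r=ray(T,*b)
    t=np.linalg.lstsq(np.c_[p,-r],q-o,rcond=None)[0];A=o+p*t[0];B=q+r*t[1];return np.round((A+B)/2,3),np.round(np.linalg.norm(A-B),4)
print(tri((192,213),(204,219)),tri((217,158),(216,164)))
c=lambda n,x,y,w,h:cv2.resize(d[n]['img'][y:y+h,x:x+w,::-1],(400,300),interpolation=cv2.INTER_CUBIC)
cv2.imwrite('pics/m2.png',np.hstack([c('scene',180,150,140,105),c('top',190,150,120,90)]))
```

```text
(array([0.412, 0.12 , 0.13 ]), np.float64(0.0059)) (array([0.568, 0.109, 0.225]), np.float64(0.0094))
```

View pics/m2.png

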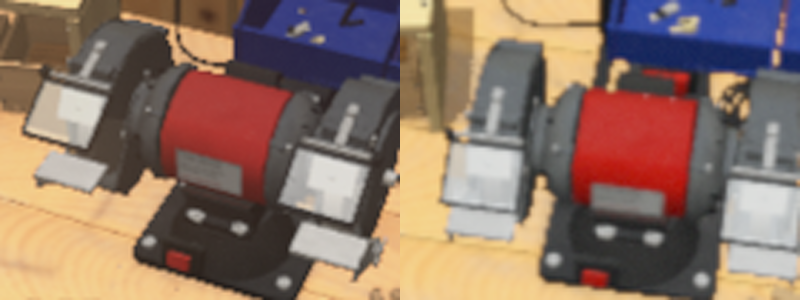

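Emit:
{"fn": "send_rows", "kwargs": {
  "motion": [
    {"z": -5},
    {"z": -5},
    {"z": -3,"x": -4},
    {"x": -5,"rz": -0.14},
    {"x": -5,"rz": -0.14}
  ]
}}

```text
schema error: expected keys x, y, z, rx, ry, rz, jaw
```

Run:
```python
from h import *
import pickle
d=pickle.load(open('s0.pkl','rb'))
S,T=d['scene'],d['top']
def tri(a,b):
    a=(180+a[0]/2.857,150+a[1]/2.857);b=(190+(b[0]-400)/3.333,150+b[1]/3.333)
    o,p=ray(S,*a);q,r=ray(T,*b)
    t=np.linalg.lstsq(np.c_[p,-r],q-o,rcond=None)[0];A=o+p*t[0];B=q+r*t[1];return np.round((A+B)/2,3),np.round(np.linalg.norm(A-B),4)
for l,a,b in(('rest L',(36,182),(447,235)),('rest backL',(48,153),(450,205)),('rest R',(92,192),(514,236)),('shield LL',(24,133),(443,200)),('shield UL',(47,70),(450,131)),('shield LR',(100,150),(522,205)),('bulb top',(100,45),(500,92)),('wheel top',(150,22),(515,42))):print(l,*tri(a,b))
```

```text
rest L [0.409 0.118 0.129] 0.0022
rest backL [0.436 0.119 0.144] 0.0012
rest R [0.409 0.052 0.14 ] 0.0054
shield LL [0.395 0.113 0.207] 0.0027
shield UL [0.451 0.116 0.242] 0.0008
shield LR [0.41  0.041 0.196] 0.0004
bulb top [0.492 0.077 0.255] 0.0036
wheel top [0.606 0.084 0.202] 0.0057
```

Emit:
{"fn": "send_rows", "kwargs": {
  "motion": [
    {"x": 0,"y": 0,"z": -5,"rx": 0,"ry": 0,"rz": 0,"jaw": 8.8},
    {"x": 0,"y": 0,"z": -5,"rx": 0,"ry": 0,"rz": 0,"jaw": 8.8},
    {"x": -4,"y": 0,"z": -3,"rx": 0,"ry": 0,"rz": 0,"jaw": 8.8},
    {"x": -5,"y": 0,"z": 0,"rx": 0,"ry": 0,"rz": -0.14,"jaw": 8.8},
    {"x": -5,"y": 0,"z": 0,"rx": 0,"ry": 0,"rz": -0.14,"jaw": 8.8}
  ]
}}

```text
clock: 0.65
tool_pos: [0.2952, 0.5761, 0.3814]
eef_rot: [-0.016, 1.0, 0.001, 0.001]
contact_force: [1.1, 0.6, -0.1]
opening: 0.998
finger_force: 0.0
```

Emit:
{"fn": "send_rows", "kwargs": {
  "motion": [
    {"x": -3,"y": -4,"z": 0,"rx": 0,"ry": 0,"rz": -0.07,"jaw": 8.8},
    {"x": -3,"y": -4,"z": 0,"rx": 0,"ry": 0,"rz": 0,"jaw": 8.8},
    {"x": -3,"y": -4,"z": 0,"rx": 0,"ry": 0,"rz": 0,"jaw": 8.8},
    {"x": -3,"y": -4,"z": 0,"rx": 0,"ry": 0,"rz": 0,"jaw": 8.8},
    {"x": -3,"y": -4,"z": 0,"rx": 0,"ry": 0,"rz": 0,"jaw": 8.8}
  ]
}}

```text
clock: 1.15
tool_pos: [0.461, 0.3874, 0.3795]
eef_rot: [-0.048, 0.999, -0.0, -0.0]
contact_force: [0.3, 0.0, -0.3]
opening: 0.999
finger_force: 0.0
```

Emit:
{"fn": "send_rows", "kwargs": {
  "motion": [
    {"x": 0,"y": -5,"z": 0,"rx": 0,"ry": 0,"rz": 0,"jaw": 8.8},
    {"x": 0,"y": -5,"z": 0,"rx": 0,"ry": 0,"rz": 0,"jaw": 8.8},
    {"x": 0,"y": -5,"z": 0,"rx": 0,"ry": 0,"rz": 0,"jaw": 8.8},
    {"x": 0,"y": -5,"z": 0,"rx": 0,"ry": 0,"rz": 0,"jaw": 8.8},
    {"x": 0,"y": -5,"z": 0,"rx": 0,"ry": 0,"rz": 0,"jaw": 8.8}
  ]
}}

```text
clock: 1.65
tool_pos: [0.4834, 0.1383, 0.3796]
eef_rot: [-0.048, 0.999, -0.0, -0.0]
contact_force: [1.1, -0.9, 0.3]
opening: 1.0
finger_force: 0.0
```

```bash
python3 -c "
from h import *
s=get_state();print(s['q'],s['tool_pos'],s['eef_rot'])"
```

```text
[-0.17380447  0.38277224 -0.29062352  1.72830744  0.12388757  1.04881991
  1.15958092] [0.48340005 0.13829629 0.37956835] [-4.76200020e-02  9.98865507e-01 -1.11845436e-04 -1.48227626e-04]
```

Emit:
{"fn": "send_rows", "kwargs": {
  "motion": [
    {"x": 0.5,"y": -5,"z": 0,"rx": 0,"ry": 0,"rz": 0,"jaw": 8.8},
    {"x": 0.5,"y": -5,"z": 0,"rx": 0,"ry": 0,"rz": 0,"jaw": 8.8},
    {"x": 0.5,"y": -5,"z": 0,"rx": 0,"ry": 0,"rz": 0,"jaw": 8.8},
    {"x": 0.5,"y": -5,"z": 0,"rx": 0,"ry": 0,"rz": 0,"jaw": 8.8},
    {"x": 0.5,"y": -5,"z": 0,"rx": 0,"ry": 0,"rz": 0,"jaw": 8.8}
  ]
}}

```text
clock: 2.15
tool_pos: [0.482, -0.1115, 0.3797]
eef_rot: [-0.048, 0.999, 0.0, -0.0]
contact_force: [0.7, -0.0, 1.2]
opening: 1.003
finger_force: 0.0
```

Emit:
{"fn": "send_rows", "kwargs": {
  "motion": [
    {"x": 1,"y": -5,"z": 0,"rx": 0,"ry": 0,"rz": 0,"jaw": 8.8},
    {"x": 1,"y": -5,"z": 0,"rx": 0,"ry": 0,"rz": 0,"jaw": 8.8},
    {"x": 1,"y": -5,"z": 0,"rx": 0,"ry": 0,"rz": 0,"jaw": 8.8},
    {"x": 1,"y": -5,"z": 0,"rx": 0,"ry": 0,"rz": 0,"jaw": 8.8},
    {"x": 1,"y": -5,"z": 0,"rx": 0,"ry": 0,"rz": 0,"jaw": 8.8}
  ]
}}

```text
clock: 2.65
tool_pos: [0.4564, -0.3601, 0.3795]
eef_rot: [-0.048, 0.999, 0.0, -0.0]
contact_force: [1.3, -0.2, -0.6]
opening: 0.998
finger_force: 0.0
```

Emit:
{"fn": "send_rows", "kwargs": {
  "motion": [
    {"x": 2.7,"y": -1.9,"z": 4,"rx": 0,"ry": 0,"rz": 0,"jaw": 8.8},
    {"x": 0,"y": 0,"z": 4,"rx": 0,"ry": 0,"rz": 0,"jaw": 8.8},
    {"x": 0,"y": 0,"z": 4,"rx": 0,"ry": 0,"rz": 0,"jaw": 8.8},
    {"x": 0,"y": 0,"z": 4,"rx": 0,"ry": 0,"rz": 0,"jaw": 8.8},
    {"x": 0,"y": 0,"z": 0,"rx": 0,"ry": 0,"rz": 0,"jaw": 8.8}
  ]
}}

```text
clock: 3.15
tool_pos: [0.4297, -0.3766, 0.2163]
eef_rot: [-0.048, 0.999, 0.004, -0.004]
contact_force: [-0.2, 0.6, -0.0]
opening: 1.001
finger_force: 0.0
```

```bash
python3 -c "
from h import *
s=get_state();print(s['q'],s['tool_pos'],s['eef_rot'])
w=snap('wrist','w1.png');print(np.round(w['extrinsics'],3))
import pickle;pickle.dump(w,open('w1.pkl','wb'))"
```

```text
[ 0.730286    0.6642582  -0.15426612  1.75668998  0.1396036   0.74286049
  2.1705585 ] [ 0.42974251 -0.3766273   0.21632599] [-0.04774519  0.99884294  0.00374762 -0.0043751 ]
[[-0.096 -0.96  -0.265  0.361]
 [ 0.995 -0.091 -0.032 -0.385]
 [ 0.007 -0.267  0.964  0.352]
 [ 0.     0.     0.     1.   ]]
```

View pics/w1.png

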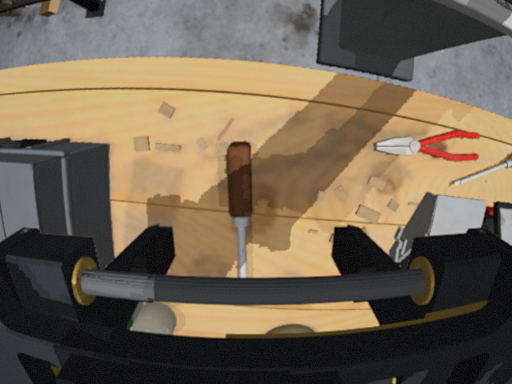

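The wrist view shows the grip block from (239,143) to (240,217) with the rod going on to (242,275), lying between the open fingers.

```bash
python3 -c "
from h import *
import pickle;w=pickle.load(open('w1.pkl','rb'))
im=w['img'].astype(int);m=((im[...,0]<130)&(im[...,0]-im[...,2]>22)).astype(np.uint8);m[:130]=0;m[225:]=0;m[:,:215]=0;m[:,265:]=0
c=max(cv2.findContours(m,0,2)[0],key=cv2.contourArea)
pts=np.array([onz(w,*p[0],.05,True)[:2] for p in c],np.float32)
r=cv2.minAreaRect(pts*1000);print(r,cv2.boundingRect(c))
for p in((229,144),(250,144),(252,216),(229,215),(242,275)):print(onz(w,*p,.05 if p[1]<270 else .045,True))
"
```

```text
((437.50823974609375, -389.5046691894531), (89.03327178955078, 53.06614685058594), 5.290774345397949) (215, 142, 50, 83)
[ 0.39615725 -0.40365615  0.05      ]
[ 0.39422139 -0.38234067  0.05      ]
[ 0.47131221 -0.37291551  0.05      ]
[ 0.47254772 -0.39778623  0.05      ]
[ 0.54966326 -0.37743884  0.045     ]
```

Emit:
{"fn": "send_rows", "kwargs": {
  "motion": [
    {"x": -0.2,"y": -1.2,"z": 2,"rx": 0,"ry": 0,"rz": 0,"jaw": 8.8},
    {"x": 0,"y": 0,"z": 3,"rx": 0,"ry": 0,"rz": 0,"jaw": 8.8},
    {"x": 0,"y": 0,"z": 3,"rx": 0,"ry": 0,"rz": 0,"jaw": 8.8},
    {"x": 0,"y": 0,"z": 3,"rx": 0,"ry": 0,"rz": 0,"jaw": 8.8},
    {"x": 0,"y": 0,"z": 0,"rx": 0,"ry": 0,"rz": 0,"jaw": 8.8}
  ]
}}

```text
clock: 3.7
tool_pos: [0.4356, -0.3901, 0.1102]
eef_rot: [-0.048, 0.999, 0.001, -0.001]
contact_force: [-0.0, 0.9, -0.5]
opening: 0.997
finger_force: 0.0
```

Emit:
{"fn": "send_rows", "kwargs": {
  "motion": [
    {"x": 0.2,"y": 0,"z": 3,"rx": 0,"ry": 0,"rz": 0,"jaw": 8.8},
    {"x": 0,"y": 0,"z": 3,"rx": 0,"ry": 0,"rz": 0,"jaw": 8.8},
    {"x": 0,"y": 0,"z": 2.6,"rx": 0,"ry": 0,"rz": 0,"jaw": 8.8},
    {"x": 0,"y": 0,"z": 0,"rx": 0,"ry": 0,"rz": 0,"jaw": 8.8},
    {"x": 0,"y": 0,"z": 0,"rx": 0,"ry": 0,"rz": 0,"jaw": 8.8}
  ]
}}

```text
clock: 4.2
tool_pos: [0.4355, -0.392, 0.0274]
eef_rot: [-0.048, 0.999, -0.001, 0.001]
contact_force: [-0.3, 0.5, 0.9]
opening: 1.0
finger_force: 0.0
```

Emit:
{"fn": "send_rows", "kwargs": {
  "motion": [
    {"x": 0,"y": 0,"z": 0,"rx": 0,"ry": 0,"rz": 0,"jaw": 4},
    {"x": 0,"y": 0,"z": 0,"rx": 0,"ry": 0,"rz": 0,"jaw": 1.5},
    {"x": 0,"y": 0,"z": 0,"rx": 0,"ry": 0,"rz": 0,"jaw": 1.5},
    {"x": 0,"y": 0,"z": 0,"rx": 0,"ry": 0,"rz": 0,"jaw": 1},
    {"x": 0,"y": 0,"z": 0,"rx": 0,"ry": 0,"rz": 0,"jaw": 1}
  ],
  "grip_force": 45
}}

```text
clock: 4.7
tool_pos: [0.4341, -0.3909, 0.0254]
eef_rot: [-0.048, 0.999, -0.0, 0.0]
contact_force: [-0.1, -0.1, -0.3]
opening: 0.568
finger_force: 0.0
```

Emit:
{"fn": "send_rows", "kwargs": {
  "motion": [
    {"x": 0,"y": 0,"z": 0,"rx": 0,"ry": 0,"rz": 0,"jaw": 1},
    {"x": 0,"y": 0,"z": 0,"rx": 0,"ry": 0,"rz": 0,"jaw": 1},
    {"x": 0,"y": 0,"z": 0,"rx": 0,"ry": 0,"rz": 0,"jaw": 1},
    {"x": 0,"y": 0,"z": 0,"rx": 0,"ry": 0,"rz": 0,"jaw": 1},
    {"x": 0,"y": 0,"z": 0,"rx": 0,"ry": 0,"rz": 0,"jaw": 1}
  ]
}}

```text
clock: 5.2
tool_pos: [0.434, -0.3905, 0.025]
eef_rot: [-0.048, 0.999, 0.0, -0.0]
contact_force: [-0.7, 0.9, 0.2]
opening: 0.292
finger_force: 44.8
```

Emit:
{"fn": "send_rows", "kwargs": {
  "motion": [
    {"x": 0,"y": 0,"z": -2,"rx": 0,"ry": 0,"rz": 0,"jaw": 1},
    {"x": 0,"y": 0,"z": -4,"rx": 0,"ry": 0,"rz": 0,"jaw": 1},
    {"x": 0,"y": 0,"z": -4,"rx": 0,"ry": 0,"rz": 0,"jaw": 1},
    {"x": 0,"y": 0,"z": -4,"rx": 0,"ry": 0,"rz": 0,"jaw": 1},
    {"x": 0,"y": 0,"z": -4,"rx": 0,"ry": 0,"rz": 0,"jaw": 1}
  ]
}}

```text
clock: 5.7
tool_pos: [0.4335, -0.3907, 0.2063]
eef_rot: [-0.048, 0.999, 0.0, -0.0]
contact_force: [1.3, -1.0, -2.1]
opening: 0.293
finger_force: 44.9
```

Emit:
{"fn": "send_rows", "kwargs": {
  "motion": [
    {"x": 0,"y": 0,"z": -4,"rx": 0,"ry": 0,"rz": 0,"jaw": 1},
    {"x": 0,"y": 0,"z": -4,"rx": 0,"ry": 0,"rz": 0,"jaw": 1},
    {"x": 0,"y": 0,"z": -4,"rx": 0,"ry": 0,"rz": 0,"jaw": 1},
    {"x": 0,"y": 0,"z": -3,"rx": 0,"ry": 0,"rz": 0,"jaw": 1},
    {"x": 0,"y": 0,"z": 0,"rx": 0,"ry": 0,"rz": 0,"jaw": 1}
  ]
}}

```text
clock: 6.2
tool_pos: [0.4356, -0.3923, 0.3592]
eef_rot: [-0.047, 0.999, -0.003, 0.003]
contact_force: [-0.2, -0.1, -3.0]
opening: 0.295
finger_force: 44.9
```

```bash
python3 -c "
from h import *
s=get_state();print(s['q'],s['tool_pos'],s['eef_rot'],s['opening'],s['finger_force'])
w=snap('scene','s2.png')
cv2.imwrite('pics/s2c.png',cv2.resize(cv2.imread('pics/s2.png')[60:320,240:512],None,fx=2,fy=2))"
```

```text
[ 0.76039487  0.51916121 -0.1792047   1.54120997  0.10114942  1.0816141
  2.22305879] [ 0.43563379 -0.39226087  0.35923596] [-0.04736031  0.9988685  -0.0028959   0.00321626] 0.29461591945220056 44.850060380995274
```

View pics/s2c.png

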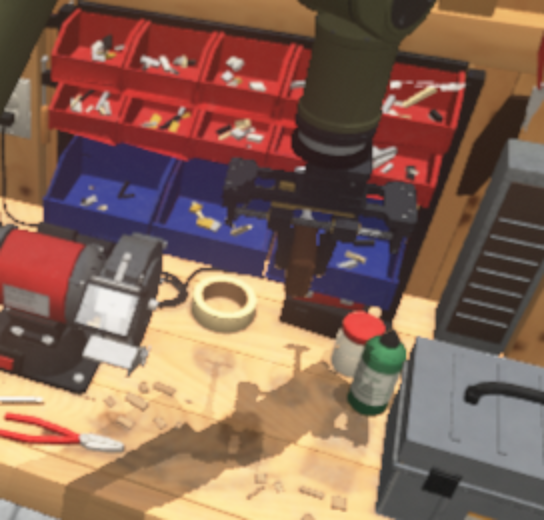

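The hook hangs level in the jaws (grip at crop (300,265)), with its shadow on the bench. Next I carry it across.

Emit:
{"fn": "send_rows", "kwargs": {
  "motion": [
    {"x": -0.2,"y": 2,"z": 0,"rx": 0,"ry": 0,"rz": 0,"jaw": 1},
    {"x": -0.4,"y": 4,"z": 0,"rx": 0,"ry": 0,"rz": 0,"jaw": 1},
    {"x": -0.4,"y": 4,"z": 0,"rx": 0,"ry": 0,"rz": 0,"jaw": 1},
    {"x": -0.4,"y": 4,"z": 0,"rx": 0,"ry": 0,"rz": 0,"jaw": 1},
    {"x": -0.4,"y": 4,"z": 0,"rx": 0,"ry": 0,"rz": 0,"jaw": 1}
  ]
}}

```text
clock: 6.75
tool_pos: [0.4332, -0.2081, 0.3529]
eef_rot: [-0.047, 0.999, 0.001, -0.002]
contact_force: [1.0, 0.4, -2.5]
opening: 0.292
finger_force: 44.8
```

Emit:
{"fn": "send_rows", "kwargs": {
  "motion": [
    {"x": -0.4,"y": 4,"z": 0,"rx": 0,"ry": 0,"rz": 0,"jaw": 1},
    {"x": -0.4,"y": 4,"z": 0,"rx": 0,"ry": 0,"rz": 0,"jaw": 1},
    {"x": -0.4,"y": 4,"z": 0,"rx": 0,"ry": 0,"rz": 0,"jaw": 1},
    {"x": -0.4,"y": 4,"z": 0,"rx": 0,"ry": 0,"rz": 0,"jaw": 1},
    {"x": -0.4,"y": 4,"z": 0,"rx": 0,"ry": 0,"rz": 0,"jaw": 1}
  ]
}}

```text
clock: 7.25
tool_pos: [0.4341, -0.0077, 0.3532]
eef_rot: [-0.048, 0.999, -0.0, -0.002]
contact_force: [1.1, -0.4, -2.5]
opening: 0.291
finger_force: 44.8
```

Emit:
{"fn": "send_rows", "kwargs": {
  "motion": [
    {"x": -0.4,"y": 4,"z": 0,"rx": 0,"ry": 0,"rz": 0,"jaw": 1},
    {"x": -0.4,"y": 4,"z": 0,"rx": 0,"ry": 0,"rz": 0,"jaw": 1},
    {"x": -0.4,"y": 4,"z": 0,"rx": 0,"ry": 0,"rz": 0,"jaw": 1},
    {"x": -0.4,"y": 4,"z": 0,"rx": 0,"ry": 0,"rz": 0,"jaw": 1},
    {"x": -0.4,"y": 4,"z": 0,"rx": 0,"ry": 0,"rz": 0,"jaw": 1}
  ]
}}

```text
clock: 7.75
tool_pos: [0.4353, 0.1927, 0.353]
eef_rot: [-0.048, 0.999, -0.001, -0.002]
contact_force: [0.7, 0.4, -2.3]
opening: 0.292
finger_force: 44.8
```

Emit:
{"fn": "send_rows", "kwargs": {
  "motion": [
    {"x": -0.2,"y": 2.5,"z": 0,"rx": 0,"ry": 0,"rz": 0,"jaw": 1},
    {"x": -0.2,"y": 2.2,"z": 0,"rx": 0,"ry": 0,"rz": 0,"jaw": 1},
    {"x": 0,"y": 0,"z": 0,"rx": 0,"ry": 0,"rz": 0,"jaw": 1},
    {"x": 0,"y": 0,"z": 0,"rx": 0,"ry": 0,"rz": 0,"jaw": 1},
    {"x": 0,"y": 0,"z": 0,"rx": 0,"ry": 0,"rz": 0,"jaw": 1}
  ]
}}

```text
clock: 8.25
tool_pos: [0.4359, 0.2373, 0.354]
eef_rot: [-0.047, 0.999, -0.001, -0.001]
contact_force: [-0.6, -0.5, -3.0]
opening: 0.287
finger_force: 44.8
```

Run:
```python
from h import *
import pickle
print(get_state()['tool_pos'])
d={n:snap(n) for n in('scene','top','wrist')};pickle.dump(d,open('s3.pkl','wb'))
c=lambda n,x,y,w,h:cv2.resize(d[n]['img'][y:y+h,x:x+w,::-1],(400,300),interpolation=cv2.INTER_CUBIC)
cv2.imwrite('pics/m3.png',np.vstack([np.hstack([c('scene',100,60,160,120),c('top',100,90,120,90)]),np.hstack([c('wrist',0,0,512,384),c('wrist',150,200,240,180)])]))
```

```text
[0.43591076 0.2373221  0.35404598]
```

View pics/m3.png

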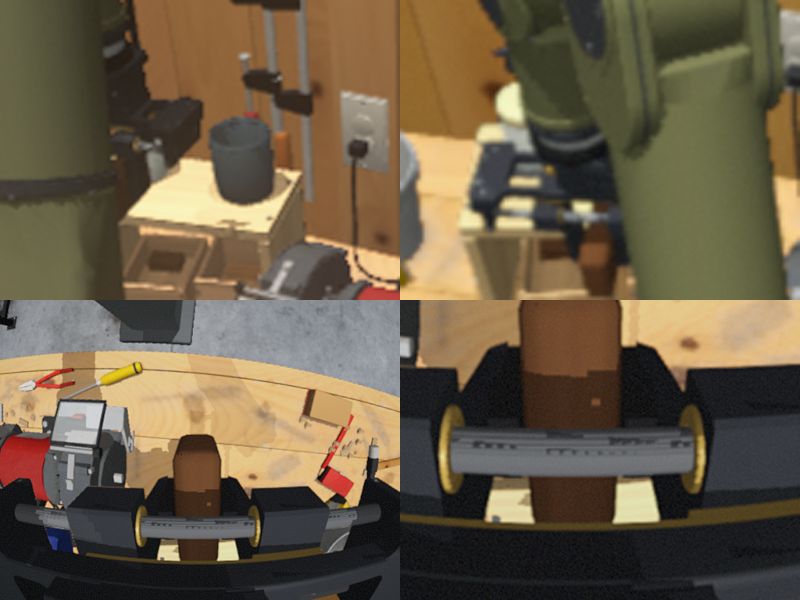

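The shelf and boxes are unchanged in scene: taller box at crop (225,260), with the grip level in the jaws. The grinder shield stays beside the gripper on the right, so I go down in front of the shelf.

Emit:
{"fn": "send_rows", "kwargs": {
  "motion": [
    {"x": 0.8,"y": 0.9,"z": 0,"rx": 0,"ry": 0,"rz": 0,"jaw": 1},
    {"x": 0,"y": 0,"z": 3,"rx": 0,"ry": 0,"rz": 0,"jaw": 1},
    {"x": 0,"y": 0,"z": 4,"rx": 0,"ry": 0,"rz": 0,"jaw": 1},
    {"x": 0,"y": 0,"z": 4,"rx": 0,"ry": 0,"rz": 0,"jaw": 1},
    {"x": 0,"y": 0,"z": 0,"rx": 0,"ry": 0,"rz": 0,"jaw": 1}
  ]
}}

```text
clock: 8.9
tool_pos: [0.4241, 0.2457, 0.2416]
eef_rot: [-0.048, 0.999, -0.002, -0.004]
contact_force: [-0.4, -1.1, -2.6]
opening: 0.291
finger_force: 44.8
```

Emit:
{"fn": "send_rows", "kwargs": {
  "motion": [
    {"x": 0,"y": 0,"z": 3,"rx": 0,"ry": 0,"rz": 0,"jaw": 1},
    {"x": 0,"y": 0,"z": 4,"rx": 0,"ry": 0,"rz": 0,"jaw": 1},
    {"x": 0,"y": 0,"z": 4,"rx": 0,"ry": 0,"rz": 0,"jaw": 1},
    {"x": 0,"y": 0,"z": 1.5,"rx": 0,"ry": 0,"rz": 0,"jaw": 1},
    {"x": 0,"y": 0,"z": 0,"rx": 0,"ry": 0,"rz": 0,"jaw": 1}
  ]
}}

```text
clock: 9.4
tool_pos: [0.4273, 0.2479, 0.1199]
eef_rot: [-0.048, 0.999, -0.0, -0.001]
contact_force: [-0.0, -0.7, -1.6]
opening: 0.29
finger_force: 44.9
```

Emit:
{"fn": "send_rows", "kwargs": {
  "motion": [
    {"x": 0,"y": 0,"z": 0,"rx": 0,"ry": 0,"rz": 0,"jaw": 1},
    {"x": 0,"y": 0,"z": 0,"rx": 0,"ry": 0,"rz": 0,"jaw": 1},
    {"x": 0,"y": 0,"z": 0,"rx": 0,"ry": 0,"rz": 0,"jaw": 1},
    {"x": 0,"y": 0,"z": 0,"rx": 0,"ry": 0,"rz": 0,"jaw": 1},
    {"x": 0,"y": 0,"z": 0,"rx": 0,"ry": 0,"rz": 0,"jaw": 1}
  ]
}}

```text
clock: 9.9
tool_pos: [0.4276, 0.2475, 0.1207]
eef_rot: [-0.047, 0.999, 0.0, 0.0]
contact_force: [-0.1, -0.3, -1.6]
opening: 0.289
finger_force: 44.9
```

Run:
```python
from h import *
import pickle
s=get_state();print(s['q'],s['tool_pos'],s['eef_rot'])
d={n:snap(n) for n in('scene','top','wrist')};pickle.dump(d,open('s4.pkl','wb'))
c=lambda n,x,y,w,h:cv2.resize(d[n]['img'][y:y+h,x:x+w,::-1],(400,300),interpolation=cv2.INTER_CUBIC)
cv2.imwrite('pics/m4.png',np.vstack([np.hstack([c('scene',130,110,100,75),c('top',120,115,120,90)]),np.hstack([c('wrist',0,0,512,384),c('scene',0,0,512,384)])]))
```

```text
[-0.50948314  0.74308696 -0.17579914  2.06659311  0.34451892  0.35801351
  0.70216648] [0.42764742 0.24748433 0.12071937] [-4.74892910e-02  9.98871610e-01  2.82985607e-04  4.41234813e-04]
```

View pics/m4.png

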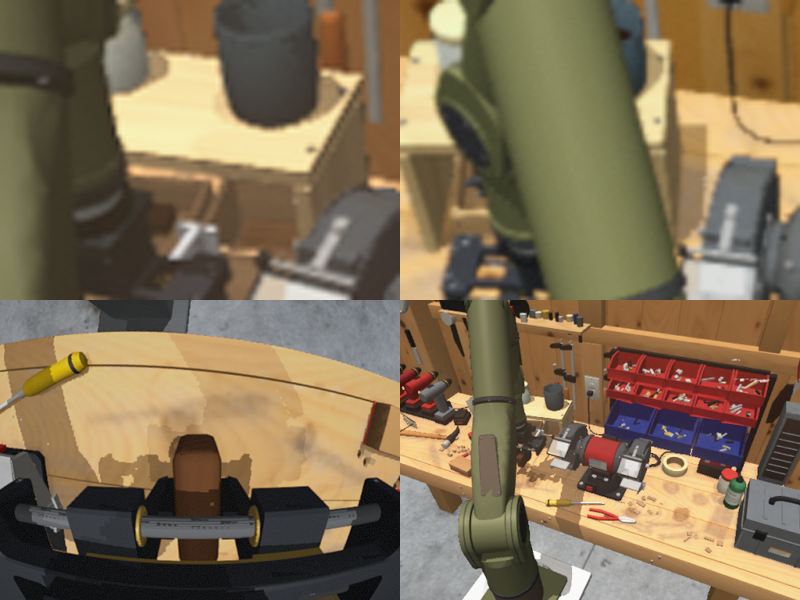

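The scene crop shows the blade's top edge around (182–217, 226), just in front of the taller box. I'll check it against the expected position.

Run:
```python
from h import *
import pickle
s=pickle.load(open('s4.pkl','rb'))['scene']
for a in((182,228),(217,226)):print(onz(s,130+a[0]/4,110+a[1]/4,.141))
C=np.array([.702,.2655]);u=np.array([.985,.169]);v=np.array([-.169,.985])
for p in((-.065,.05,.075),(-.065,-.05,.075),(.065,-.05,.075)):print([ (round((a-o)*4)) for a,o in zip(proj(s,[*(C+p[0]*u+p[1]*v),p[2]]),(130,110))])
for p in((.577,.262,.141),):print([ (round((a-o)*4)) for a,o in zip(proj(s,p),(130,110))])
```

```text
[0.56898101 0.27146304 0.141     ]
[0.58198715 0.24646862 0.141     ]
[197, 242]
[307, 257]
[352, 171]
[197, 225]
```

Emit:
{"fn": "send_rows", "kwargs": {
  "motion": [
    {"x": -1.5,"y": 0,"z": 0,"rx": 0,"ry": 0,"rz": 0,"jaw": 1},
    {"x": -2.5,"y": 0,"z": 0,"rx": 0,"ry": 0,"rz": 0,"jaw": 1},
    {"x": -2.5,"y": 0,"z": 0,"rx": 0,"ry": 0,"rz": 0,"jaw": 1},
    {"x": -2,"y": 0,"z": 0,"rx": 0,"ry": 0,"rz": 0,"jaw": 1},
    {"x": -0.9,"y": 0,"z": 0,"rx": 0,"ry": 0,"rz": 0,"jaw": 1}
  ]
}}

```text
clock: 10.55
tool_pos: [0.523, 0.256, 0.1201]
eef_rot: [-0.047, 0.999, 0.0, 0.001]
contact_force: [-0.0, 0.6, -2.3]
opening: 0.292
finger_force: 44.9
```

Emit:
{"fn": "send_rows", "kwargs": {
  "motion": [
    {"x": 0,"y": 0,"z": 0,"rx": 0,"ry": 0,"rz": 0,"jaw": 1},
    {"x": 0,"y": 0,"z": 0,"rx": 0,"ry": 0,"rz": 0,"jaw": 1},
    {"x": 0,"y": 0,"z": 0,"rx": 0,"ry": 0,"rz": 0,"jaw": 1},
    {"x": 0,"y": 0,"z": 0,"rx": 0,"ry": 0,"rz": 0,"jaw": 1},
    {"x": 0,"y": 0,"z": 0,"rx": 0,"ry": 0,"rz": 0,"jaw": 1}
  ]
}}

```text
clock: 11.05
tool_pos: [0.5203, 0.2565, 0.1202]
eef_rot: [-0.048, 0.999, -0.0, -0.0]
contact_force: [-0.3, -0.0, -2.5]
opening: 0.292
finger_force: 44.9
```

Lower 4.5 cm and watch the force.

Emit:
{"fn": "send_rows", "kwargs": {
  "motion": [
    {"x": 0,"y": 0,"z": 1,"rx": 0,"ry": 0,"rz": 0,"jaw": 1},
    {"x": 0,"y": 0,"z": 1,"rx": 0,"ry": 0,"rz": 0,"jaw": 1},
    {"x": 0,"y": 0,"z": 1,"rx": 0,"ry": 0,"rz": 0,"jaw": 1},
    {"x": 0,"y": 0,"z": 0,"rx": 0,"ry": 0,"rz": 0,"jaw": 1},
    {"x": 0,"y": 0,"z": 0,"rx": 0,"ry": 0,"rz": 0,"jaw": 1}
  ]
}}

```text
clock: 11.55
tool_pos: [0.5207, 0.2562, 0.0895]
eef_rot: [-0.048, 0.999, -0.0, -0.0]
contact_force: [-0.3, 0.2, -2.2]
opening: 0.292
finger_force: 44.9
```

Emit:
{"fn": "send_rows", "kwargs": {
  "motion": [
    {"x": 0,"y": 0,"z": 0.5,"rx": 0,"ry": 0,"rz": 0,"jaw": 1},
    {"x": 0,"y": 0,"z": 0.5,"rx": 0,"ry": 0,"rz": 0,"jaw": 1},
    {"x": 0,"y": 0,"z": 0.5,"rx": 0,"ry": 0,"rz": 0,"jaw": 1},
    {"x": 0,"y": 0,"z": 0,"rx": 0,"ry": 0,"rz": 0,"jaw": 1},
    {"x": 0,"y": 0,"z": 0,"rx": 0,"ry": 0,"rz": 0,"jaw": 1}
  ]
}}

```text
clock: 12.05
tool_pos: [0.5209, 0.2563, 0.075]
eef_rot: [-0.048, 0.999, -0.0, -0.0]
contact_force: [-1.4, 0.2, -2.1]
opening: 0.292
finger_force: 44.9
```

Emit:
{"fn": "send_rows", "kwargs": {
  "motion": [
    {"x": 0.5,"y": -0.04,"z": 0,"rx": 0,"ry": 0,"rz": 0,"jaw": 1},
    {"x": 0.5,"y": -0.04,"z": 0,"rx": 0,"ry": 0,"rz": 0,"jaw": 1},
    {"x": 0.5,"y": -0.04,"z": 0,"rx": 0,"ry": 0,"rz": 0,"jaw": 1},
    {"x": 0.5,"y": -0.04,"z": 0,"rx": 0,"ry": 0,"rz": 0,"jaw": 1},
    {"x": 0,"y": 0,"z": 0,"rx": 0,"ry": 0,"rz": 0,"jaw": 1}
  ]
}}

```text
clock: 12.55
tool_pos: [0.5, 0.2527, 0.0752]
eef_rot: [-0.048, 0.999, -0.0, -0.001]
contact_force: [-0.1, -0.1, -2.1]
opening: 0.288
finger_force: 44.9
```

Emit:
{"fn": "send_rows", "kwargs": {
  "motion": [
    {"x": 0.2,"y": 0,"z": 0,"rx": 0,"ry": 0,"rz": 0,"jaw": 1},
    {"x": 0.3,"y": -0.03,"z": 0,"rx": 0,"ry": 0,"rz": 0,"jaw": 1},
    {"x": 0.3,"y": -0.03,"z": 0,"rx": 0,"ry": 0,"rz": 0,"jaw": 1},
    {"x": 0.3,"y": -0.03,"z": 0,"rx": 0,"ry": 0,"rz": 0,"jaw": 1},
    {"x": 0.2,"y": 0,"z": 0,"rx": 0,"ry": 0,"rz": 0,"jaw": 1}
  ]
}}

```text
clock: 13.05
tool_pos: [0.489, 0.2511, 0.0754]
eef_rot: [-0.048, 0.999, 0.0, 0.001]
contact_force: [2.8, -0.0, -2.8]
opening: 0.289
finger_force: 44.9
```

Emit:
{"fn": "send_rows", "kwargs": {
  "motion": [
    {"x": 0.4,"y": -0.03,"z": 0,"rx": 0,"ry": 0,"rz": 0,"jaw": 1},
    {"x": 0.4,"y": -0.03,"z": 0,"rx": 0,"ry": 0,"rz": 0,"jaw": 1},
    {"x": 0.4,"y": -0.03,"z": 0,"rx": 0,"ry": 0,"rz": 0,"jaw": 1},
    {"x": 0.4,"y": -0.03,"z": 0,"rx": 0,"ry": 0,"rz": 0,"jaw": 1},
    {"x": 0.4,"y": -0.03,"z": 0,"rx": 0,"ry": 0,"rz": 0,"jaw": 1}
  ]
}}

```text
clock: 13.55
tool_pos: [0.4684, 0.2474, 0.0752]
eef_rot: [-0.048, 0.999, 0.0, 0.0]
contact_force: [2.4, 1.5, -3.1]
opening: 0.291
finger_force: 44.9
```

Emit:
{"fn": "send_rows", "kwargs": {
  "motion": [
    {"x": 0.5,"y": -0.04,"z": 0,"rx": 0,"ry": 0,"rz": 0,"jaw": 1},
    {"x": 0.5,"y": -0.04,"z": 0,"rx": 0,"ry": 0,"rz": 0,"jaw": 1},
    {"x": 0.5,"y": -0.04,"z": 0,"rx": 0,"ry": 0,"rz": 0,"jaw": 1},
    {"x": 0.5,"y": -0.04,"z": 0,"rx": 0,"ry": 0,"rz": 0,"jaw": 1},
    {"x": 0.5,"y": -0.04,"z": 0,"rx": 0,"ry": 0,"rz": 0,"jaw": 1}
  ]
}}

```text
clock: 14.05
tool_pos: [0.4435, 0.2429, 0.0752]
eef_rot: [-0.048, 0.999, 0.0, 0.0]
contact_force: [2.5, 0.5, -1.7]
opening: 0.293
finger_force: 44.9
```

Emit:
{"fn": "send_rows", "kwargs": {
  "motion": [
    {"x": 0.5,"y": -0.04,"z": 0,"rx": 0,"ry": 0,"rz": 0,"jaw": 1},
    {"x": 0.5,"y": -0.04,"z": 0,"rx": 0,"ry": 0,"rz": 0,"jaw": 1},
    {"x": 0.5,"y": -0.04,"z": 0,"rx": 0,"ry": 0,"rz": 0,"jaw": 1},
    {"x": 0.5,"y": -0.04,"z": 0,"rx": 0,"ry": 0,"rz": 0,"jaw": 1},
    {"x": 0,"y": 0,"z": 0,"rx": 0,"ry": 0,"rz": 0,"jaw": 1}
  ]
}}

```text
clock: 14.55
tool_pos: [0.4227, 0.239, 0.0751]
eef_rot: [-0.048, 0.999, -0.001, -0.001]
contact_force: [-0.5, 0.7, -3.1]
opening: 0.289
finger_force: 44.9
```

Run:
```python
from h import *
import pickle
s=get_state();print(s['tool_pos'],s['contact_force'])
d={n:snap(n) for n in('scene','top','wrist')};pickle.dump(d,open('s5.pkl','wb'))
c=lambda n,x,y,w,h:cv2.resize(d[n]['img'][y:y+h,x:x+w,::-1],(400,300),interpolation=cv2.INTER_CUBIC)
cv2.imwrite('pics/m5.png',np.vstack([np.hstack([c('scene',130,120,100,75),c('top',110,115,120,90)]),np.hstack([c('wrist',0,0,512,384),c('wrist',150,200,240,180)])]))
```

```text
[0.42269074 0.23899384 0.07508647] [-0.51712723  0.66085629 -3.05773907]
```

View pics/m5.png

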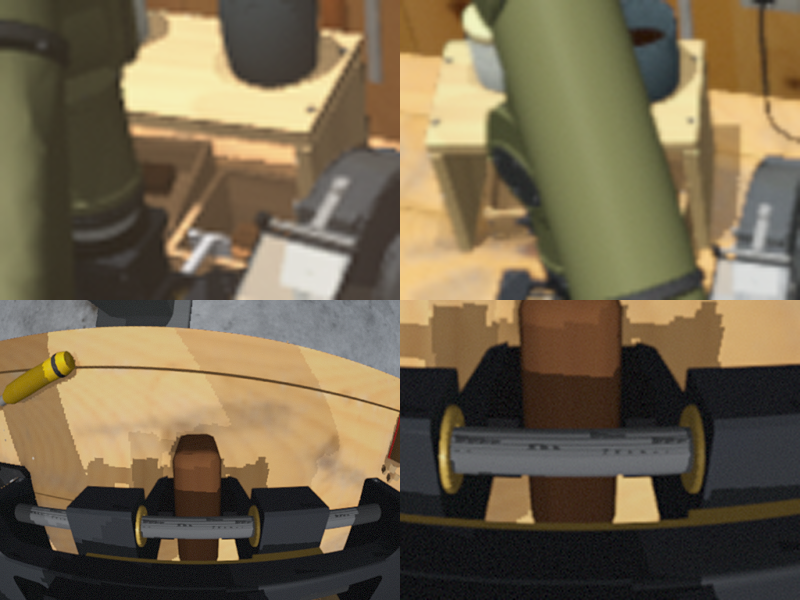

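The scene crop shows the taller box drawn out with the blade hooked inside it at (205,240). Its front-left rim corner is near (172,247), and its left rim runs up to about (215,185).

Run:
```python
from h import *
import pickle
s=pickle.load(open('s5.pkl','rb'))['scene']
P=lambda a,z:onz(s,130+a[0]/4,120+a[1]/4,z)[:2]
a=P((170,248),.075);b=P((213,187),.075);print(a,b,np.arctan2(*(b-a)[::-1]))
u=np.array([.985,.169]);v=np.array([-.169,.985]);O=np.array([.607,.316])
print('corner in shelf',(a-O)@u,(a-O)@v)
print('fr edge',P((308,143),.183),P((125,122),.183))
print('blade',P((188,228),.0955),P((226,236),.0955))
```

```text
[0.56538436 0.29173358] [0.65291115 0.30182136] 0.11474724918651659
corner in shelf -0.04509242829237664 -0.016869376069925793
fr edge [0.61181676 0.17468937] [0.58221062 0.32609074]
blade [0.57307666 0.27561934] [0.575674  0.2408697]
```

Emit:
{"fn": "send_rows", "kwargs": {
  "motion": [
    {"x": 0.4,"y": -0.03,"z": 0,"rx": 0,"ry": 0,"rz": 0,"jaw": 1},
    {"x": 0.4,"y": -0.03,"z": 0,"rx": 0,"ry": 0,"rz": 0,"jaw": 1},
    {"x": 0.4,"y": -0.03,"z": 0,"rx": 0,"ry": 0,"rz": 0,"jaw": 1},
    {"x": 0.4,"y": -0.03,"z": 0,"rx": 0,"ry": 0,"rz": 0,"jaw": 1},
    {"x": 0,"y": 0,"z": 0,"rx": 0,"ry": 0,"rz": 0,"jaw": 1}
  ]
}}

```text
clock: 15.2
tool_pos: [0.4072, 0.2365, 0.0751]
eef_rot: [-0.048, 0.999, -0.0, -0.001]
contact_force: [0.3, -0.7, -1.8]
opening: 0.292
finger_force: 44.9
```

Run:
```python
from h import *
import pickle
s=get_state();print(s['tool_pos'],s['contact_force'])
d={n:snap(n) for n in('scene','top')};pickle.dump(d,open('s6.pkl','wb'))
c=lambda n,x,y,w,h:cv2.resize(d[n]['img'][y:y+h,x:x+w,::-1],(800,600),interpolation=cv2.INTER_CUBIC)
cv2.imwrite('pics/m6.png',c('scene',150,130,80,60))
```

```text
[0.4072061  0.23647339 0.07513177] [ 0.2526063  -0.71442259 -1.83580241]
```

View pics/m6.png

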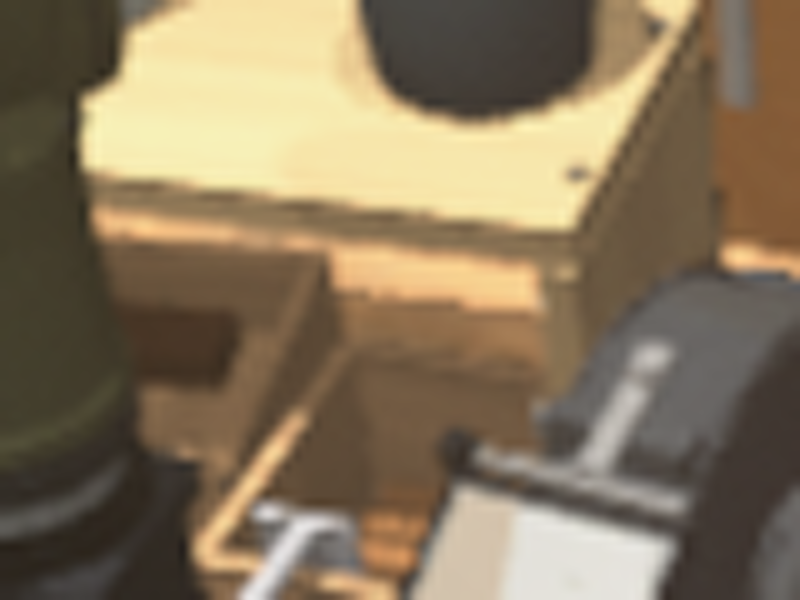

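The box's front-left rim corner is at (198,560), its rear-left corner near (345,350), the shelf's front-right top corner at (573,232), and the blade is inside the front wall at (310,525).

Run:
```python
from h import *
import pickle
s=pickle.load(open('s6.pkl','rb'))['scene']
P=lambda a,z:onz(s,150+a[0]/10-.05,130+a[1]/10-.05,z)[:2]
a=P((198,560),.075);b=P((345,350),.075);e=P((573,232),.183);f=P((95,178),.183)
print(a,b,np.linalg.norm(b-a),np.arctan2(*(b-a)[::-1]),e,f)
t=(f-e)/np.linalg.norm(f-e);n=np.array([t[1],-t[0]]);print('shelf yaw',np.arctan2(n[1],n[0]))
for yaw in(.17,np.arctan2(n[1],n[0])):
    u=np.array([np.cos(yaw),np.sin(yaw)]);print('corner rel edge',(a-e)@u,'rear',(b-e)@u)
```

```text
[0.5439928  0.28915699] [0.66368292 0.30329922] 0.12052273073666868 0.11761172626708458 [0.62480436 0.18071389] [0.59342371 0.34020372]
shelf yaw 0.19427481535259222
corner rel edge -0.06129998491635488 rear 0.0590573944442745
corner rel edge -0.05835584044160405 rear 0.06181289386466919
```

Box centre is within about 2 mm of the shelf edge and about 4° from square, so I unhook: forward 0.8 cm, then up.

Emit:
{"fn": "send_rows", "kwargs": {
  "motion": [
    {"x": -0.4,"y": 0,"z": 0,"rx": 0,"ry": 0,"rz": 0,"jaw": 1},
    {"x": -0.4,"y": 0,"z": 0,"rx": 0,"ry": 0,"rz": 0,"jaw": 1},
    {"x": 0,"y": 0,"z": 0,"rx": 0,"ry": 0,"rz": 0,"jaw": 1},
    {"x": 0,"y": 0,"z": -1,"rx": 0,"ry": 0,"rz": 0,"jaw": 1},
    {"x": 0,"y": 0,"z": -1,"rx": 0,"ry": 0,"rz": 0,"jaw": 1}
  ]
}}

```text
clock: 15.8
tool_pos: [0.416, 0.2373, 0.0958]
eef_rot: [-0.048, 0.999, -0.0, -0.0]
contact_force: [-0.9, -0.6, -1.8]
opening: 0.295
finger_force: 44.9
```

Emit:
{"fn": "send_rows", "kwargs": {
  "motion": [
    {"x": 0,"y": 0,"z": -2,"rx": 0,"ry": 0,"rz": 0,"jaw": 1},
    {"x": 0,"y": 0,"z": -3,"rx": 0,"ry": 0,"rz": 0,"jaw": 1},
    {"x": 0,"y": 0,"z": -3,"rx": 0,"ry": 0,"rz": 0,"jaw": 1},
    {"x": 0,"y": 0,"z": -4,"rx": 0,"ry": 0,"rz": 0,"jaw": 1},
    {"x": 0,"y": 0,"z": -4,"rx": 0,"ry": 0,"rz": 0,"jaw": 1}
  ]
}}

```text
clock: 16.3
tool_pos: [0.4154, 0.2368, 0.2574]
eef_rot: [-0.048, 0.999, -0.0, -0.0]
contact_force: [1.4, 0.4, -2.4]
opening: 0.291
finger_force: 44.9
```

Emit:
{"fn": "send_rows", "kwargs": {
  "motion": [
    {"x": 0,"y": 0,"z": -4,"rx": 0,"ry": 0,"rz": 0,"jaw": 1},
    {"x": 0,"y": 0,"z": -4,"rx": 0,"ry": 0,"rz": 0,"jaw": 1},
    {"x": 0,"y": 0,"z": -2,"rx": 0,"ry": 0,"rz": 0,"jaw": 1},
    {"x": 0,"y": 0,"z": 0,"rx": 0,"ry": 0,"rz": 0,"jaw": 1},
    {"x": 0,"y": 0,"z": 0,"rx": 0,"ry": 0,"rz": 0,"jaw": 1}
  ]
}}

```text
clock: 16.8
tool_pos: [0.4155, 0.2368, 0.355]
eef_rot: [-0.048, 0.999, -0.0, -0.0]
contact_force: [-0.3, -0.5, -2.1]
opening: 0.29
finger_force: 44.9
```

Emit:
{"fn": "send_rows", "kwargs": {
  "motion": [
    {"x": -1,"y": -2,"z": 0,"rx": 0,"ry": 0,"rz": 0,"jaw": 1},
    {"x": -0.5,"y": -4,"z": 0,"rx": 0,"ry": 0,"rz": 0,"jaw": 1},
    {"x": 0.4,"y": -4,"z": 0,"rx": 0,"ry": 0,"rz": 0,"jaw": 1},
    {"x": 0.4,"y": -4,"z": 0,"rx": 0,"ry": 0,"rz": 0,"jaw": 1},
    {"x": 0.4,"y": -4,"z": 0,"rx": 0,"ry": 0,"rz": 0,"jaw": 1}
  ]
}}

```text
clock: 17.3
tool_pos: [0.4347, 0.0566, 0.3532]
eef_rot: [-0.048, 0.999, -0.0, -0.002]
contact_force: [0.2, 0.8, -1.4]
opening: 0.288
finger_force: 44.9
```

Emit:
{"fn": "send_rows", "kwargs": {
  "motion": [
    {"x": 0.4,"y": -4,"z": 0,"rx": 0,"ry": 0,"rz": 0,"jaw": 1},
    {"x": 0.4,"y": -4,"z": 0,"rx": 0,"ry": 0,"rz": 0,"jaw": 1},
    {"x": 0.4,"y": -4,"z": 0,"rx": 0,"ry": 0,"rz": 0,"jaw": 1},
    {"x": 0.4,"y": -4,"z": 0,"rx": 0,"ry": 0,"rz": 0,"jaw": 1},
    {"x": 0.4,"y": -4,"z": 0,"rx": 0,"ry": 0,"rz": 0,"jaw": 1}
  ]
}}

```text
clock: 17.8
tool_pos: [0.4337, -0.1438, 0.3533]
eef_rot: [-0.048, 0.999, 0.001, -0.002]
contact_force: [0.0, 0.1, -1.6]
opening: 0.286
finger_force: 44.9
```

Emit:
{"fn": "send_rows", "kwargs": {
  "motion": [
    {"x": 0.4,"y": -4,"z": 0,"rx": 0,"ry": 0,"rz": 0,"jaw": 1},
    {"x": 0.4,"y": -4,"z": 0,"rx": 0,"ry": 0,"rz": 0,"jaw": 1},
    {"x": 0.4,"y": -4,"z": 0,"rx": 0,"ry": 0,"rz": 0,"jaw": 1},
    {"x": 0.4,"y": -4,"z": 0,"rx": 0,"ry": 0,"rz": 0,"jaw": 1},
    {"x": 0.4,"y": -4,"z": 0,"rx": 0,"ry": 0,"rz": 0,"jaw": 1}
  ]
}}

```text
clock: 18.3
tool_pos: [0.4331, -0.3443, 0.3528]
eef_rot: [-0.048, 0.999, 0.001, -0.002]
contact_force: [1.3, 1.0, -1.8]
opening: 0.294
finger_force: 44.9
```

Emit:
{"fn": "send_rows", "kwargs": {
  "motion": [
    {"x": 0.2,"y": -3,"z": 0,"rx": 0,"ry": 0,"rz": 0,"jaw": 1},
    {"x": 0,"y": -1.5,"z": 0,"rx": 0,"ry": 0,"rz": 0,"jaw": 1},
    {"x": 0,"y": 0,"z": 0,"rx": 0,"ry": 0,"rz": 0,"jaw": 1},
    {"x": 0,"y": 0,"z": 0,"rx": 0,"ry": 0,"rz": 0,"jaw": 1},
    {"x": 0,"y": 0,"z": 0,"rx": 0,"ry": 0,"rz": 0,"jaw": 1}
  ]
}}

```text
clock: 18.8
tool_pos: [0.4369, -0.3864, 0.3543]
eef_rot: [-0.049, 0.999, 0.001, -0.001]
contact_force: [-0.9, -0.9, -1.7]
opening: 0.29
finger_force: 44.9
```

Lower to TCP z ≈ 0.026: 32.8 cm.

Emit:
{"fn": "send_rows", "kwargs": {
  "motion": [
    {"x": 0,"y": 0,"z": 4,"rx": 0,"ry": 0,"rz": 0,"jaw": 1},
    {"x": 0,"y": 0,"z": 5,"rx": 0,"ry": 0,"rz": 0,"jaw": 1},
    {"x": 0,"y": 0,"z": 5,"rx": 0,"ry": 0,"rz": 0,"jaw": 1},
    {"x": 0,"y": 0,"z": 5,"rx": 0,"ry": 0,"rz": 0,"jaw": 1},
    {"x": 0,"y": 0,"z": 4,"rx": 0,"ry": 0,"rz": 0,"jaw": 1}
  ]
}}

```text
clock: 19.3
tool_pos: [0.4366, -0.3862, 0.123]
eef_rot: [-0.049, 0.999, 0.001, -0.0]
contact_force: [-0.7, -0.3, -2.4]
opening: 0.288
finger_force: 44.8
```

Emit:
{"fn": "send_rows", "kwargs": {
  "motion": [
    {"x": 0,"y": 0,"z": 3,"rx": 0,"ry": 0,"rz": 0,"jaw": 1},
    {"x": 0,"y": 0,"z": 3,"rx": 0,"ry": 0,"rz": 0,"jaw": 1},
    {"x": 0,"y": 0,"z": 2,"rx": 0,"ry": 0,"rz": 0,"jaw": 1},
    {"x": 0,"y": 0,"z": 1,"rx": 0,"ry": 0,"rz": 0,"jaw": 1},
    {"x": 0,"y": 0,"z": 0,"rx": 0,"ry": 0,"rz": 0,"jaw": 1}
  ]
}}

```text
clock: 19.8
tool_pos: [0.4369, -0.387, 0.0343]
eef_rot: [-0.048, 0.999, 0.001, -0.001]
contact_force: [-0.6, 0.1, -1.8]
opening: 0.293
finger_force: 44.9
```

Emit:
{"fn": "send_rows", "kwargs": {
  "motion": [
    {"x": 0,"y": 0,"z": 0.3,"rx": 0,"ry": 0,"rz": 0,"jaw": 1},
    {"x": 0,"y": 0,"z": 0.2,"rx": 0,"ry": 0,"rz": 0,"jaw": 1},
    {"x": 0,"y": 0,"z": 0,"rx": 0,"ry": 0,"rz": 0,"jaw": 1},
    {"x": 0,"y": 0,"z": 0,"rx": 0,"ry": 0,"rz": 0,"jaw": 1},
    {"x": 0,"y": 0,"z": 0,"rx": 0,"ry": 0,"rz": 0,"jaw": 1}
  ]
}}

```text
clock: 20.3
tool_pos: [0.437, -0.3886, 0.0305]
eef_rot: [-0.048, 0.999, -0.0, 0.0]
contact_force: [0.4, -1.0, -2.1]
opening: 0.287
finger_force: 44.9
```

Emit:
{"fn": "send_rows", "kwargs": {
  "motion": [
    {"x": 0,"y": 0,"z": 0.2,"rx": 0,"ry": 0,"rz": 0,"jaw": 1},
    {"x": 0,"y": 0,"z": 0.2,"rx": 0,"ry": 0,"rz": 0,"jaw": 1},
    {"x": 0,"y": 0,"z": 0.1,"rx": 0,"ry": 0,"rz": 0,"jaw": 1},
    {"x": 0,"y": 0,"z": 0,"rx": 0,"ry": 0,"rz": 0,"jaw": 1},
    {"x": 0,"y": 0,"z": 0,"rx": 0,"ry": 0,"rz": 0,"jaw": 1}
  ]
}}

```text
clock: 20.8
tool_pos: [0.4368, -0.3883, 0.025]
eef_rot: [-0.048, 0.999, 0.0, -0.0]
contact_force: [0.6, -0.5, -1.8]
opening: 0.29
finger_force: 44.9
```

Emit:
{"fn": "send_rows", "kwargs": {
  "motion": [
    {"x": 0,"y": 0,"z": 0,"rx": 0,"ry": 0,"rz": 0,"jaw": 3.5},
    {"x": 0,"y": 0,"z": 0,"rx": 0,"ry": 0,"rz": 0,"jaw": 5},
    {"x": 0,"y": 0,"z": 0,"rx": 0,"ry": 0,"rz": 0,"jaw": 7},
    {"x": 0,"y": 0,"z": 0,"rx": 0,"ry": 0,"rz": 0,"jaw": 8.8},
    {"x": 0,"y": 0,"z": 0,"rx": 0,"ry": 0,"rz": 0,"jaw": 8.8}
  ]
}}

```text
clock: 21.3
tool_pos: [0.4369, -0.3884, 0.0252]
eef_rot: [-0.048, 0.999, -0.0, 0.0]
contact_force: [-0.5, 0.0, 0.3]
opening: 0.72
finger_force: 0.0
```

Emit:
{"fn": "send_rows", "kwargs": {
  "motion": [
    {"x": 0,"y": 0,"z": 0,"rx": 0,"ry": 0,"rz": 0,"jaw": 8.8},
    {"x": 0,"y": 0,"z": 0,"rx": 0,"ry": 0,"rz": 0,"jaw": 8.8},
    {"x": 0,"y": 0,"z": -2,"rx": 0,"ry": 0,"rz": 0,"jaw": 8.8},
    {"x": 0,"y": 0,"z": -4,"rx": 0,"ry": 0,"rz": 0,"jaw": 8.8},
    {"x": 0,"y": 0,"z": -4,"rx": 0,"ry": 0,"rz": 0,"jaw": 8.8}
  ]
}}

```text
clock: 21.8
tool_pos: [0.4363, -0.3879, 0.1256]
eef_rot: [-0.048, 0.999, 0.001, -0.001]
contact_force: [0.7, 0.1, 0.4]
opening: 0.998
finger_force: 0.0
```

Emit:
{"fn": "send_rows", "kwargs": {
  "motion": [
    {"x": 0,"y": 0,"z": -4,"rx": 0,"ry": 0,"rz": 0,"jaw": 8.8},
    {"x": 0,"y": 0,"z": -4,"rx": 0,"ry": 0,"rz": 0,"jaw": 8.8},
    {"x": 0,"y": 0,"z": -4,"rx": 0,"ry": 0,"rz": 0,"jaw": 8.8},
    {"x": 0,"y": 0,"z": 0,"rx": 0,"ry": 0,"rz": 0,"jaw": 8.8},
    {"x": 0,"y": 0,"z": 0,"rx": 0,"ry": 0,"rz": 0,"jaw": 8.8}
  ]
}}

```text
clock: 22.3
tool_pos: [0.4369, -0.3886, 0.2458]
eef_rot: [-0.048, 0.999, -0.001, 0.001]
contact_force: [-0.4, 0.6, 0.2]
opening: 0.997
finger_force: 0.0
```

Run:
```python
from h import *
import pickle
d={n:snap(n) for n in('scene','top')};pickle.dump(d,open('s7.pkl','wb'))
c=lambda n,x,y,w,h:cv2.resize(d[n]['img'][y:y+h,x:x+w,::-1],(400,300),interpolation=cv2.INTER_CUBIC)
cv2.imwrite('pics/m7.png',np.vstack([np.hstack([c('scene',120,110,120,90),c('top',110,115,100,75)]),np.hstack([c('scene',310,200,120,90),c('top',290,180,120,90)])]))
```

```text
(no output)
```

View pics/m7.png

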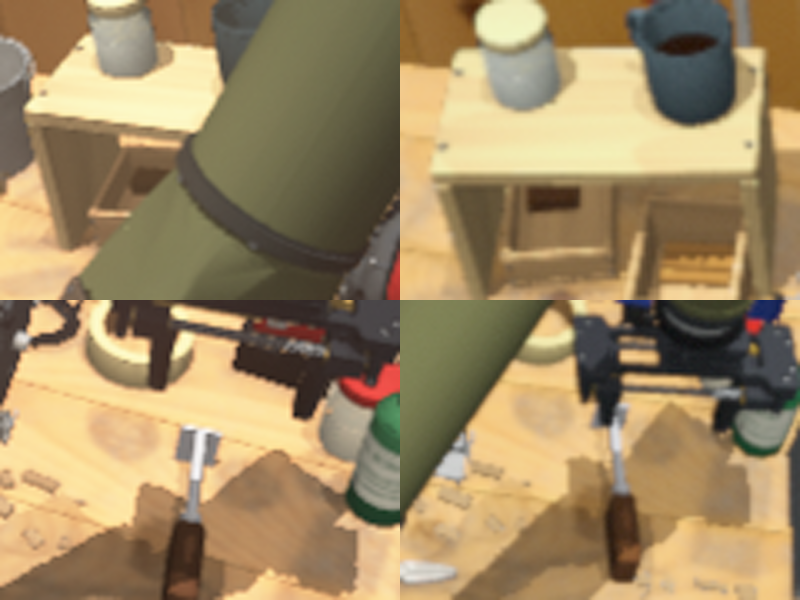

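The taller box stands half out and square at top crop (690,250). The lower box is unmoved, and the hook lies flat on the bench at right. One last numeric check before handing in.

Run:
```python
from h import *
import pickle
s=pickle.load(open('s7.pkl','rb'))['top']
im=s['img']
P=lambda a,z:onz(s,110+(a[0]-400)/4-.1,115+a[1]/4-.1,z)[:2]
u=np.array([.985,.169]);e=(P((440,180),.183)+P((757,180),.183))/2
print(e)
for a in((628,292),(742,292)):print(P(a,.075),(P(a,.075)-e)@u)
# dowels: front one at box x~11 mm, height <=23
print((P((700,290),.02)-e)@u)
```

```text
[0.59523941 0.31123484]
[0.56071422 0.29082297] -0.037456919978090565
[0.57686761 0.19089971] -0.03843285528557622
0.0073623641216944355
```

Run:
```python
from h import *
import pickle
s=pickle.load(open('s7.pkl','rb'))['top'];s0=pickle.load(open('s0.pkl','rb'))['top']
O=np.array([.605,.316]);u=np.array([.985,.169]);v=np.array([-.169,.985])
g=s['img'].astype(int).sum(2)//3
print([(r,int(g[r,178:186].mean())) for r in range(150,215)])
for c in(-.03,0,.03): # expected rows of rim front outer, rim inner, bottom for box centre x=c
    print(c,[round(proj(s,[*(O+(c+x)*u-.065*v),z])[1],1) for x,z in((.058,.075),(-.058,.075),(-.065,.075),(-.065,0))],proj(s,[*(O+c*u-.065*v),.05])[0])
print('edge rows',[round(proj(s,[*(O-.065*v),z])[1],1) for z in(.183,.165)])
```

```text
[(150, 214), (151, 214), (152, 213), (153, 215), (154, 213), (155, 212), (156, 212), (157, 195), (158, 152), (159, 119), (160, 112), (161, 108), (162, 107), (163, 108), (164, 110), (165, 101), (166, 90), (167, 89), (168, 92), (169, 93), (170, 93), (171, 92), (172, 91), (173, 88), (174, 87), (175, 84), (176, 89), (177, 88), (178, 84), (179, 106), (180, 130), (181, 124), (182, 123), (183, 145), (184, 141), (185, 121), (186, 160), (187, 194), (188, 202), (189, 202), (190, 195), (191, 195), (192, 154), (193, 114), (194, 113), (195, 114), (196, 115), (197, 116), (198, 114), (199, 112), (200, 111), (201, 110), (202, 115), (203, 125), (204, 159), (205, 188), (206, 196), (207, 198), (208, 197), (209, 197), (210, 197), (211, 196), (212, 196), (213, 197), (214, 198)]
-0.03 [np.float64(171.4), np.float64(196.8), np.float64(198.4), np.float64(210.8)] 181.51747344178528
0 [np.float64(165.2), np.float64(190.0), np.float64(191.6), np.float64(204.1)] 182.17573346379658
0.03 [np.float64(159.1), np.float64(183.4), np.float64(184.9), np.float64(197.6)] 182.82013630915216
edge rows [np.float64(157.5), np.float64(160.9)]
```

Rim edge at row 192 and foot at row 204 match a box centre of 0 mm (expected 191.6 and 204.1), and the shelf edge at row 157.5 also matches.

```bash
python3 -c "
from plant import *
print(finish_job())"
```

```text
the job is handed in; nothing more can be done
None
```

The job is handed in: the hook dragged the taller box half out (about 0 mm off the shelf edge, roughly 4° from square), the lower box looked unmoved in the last picture, and the hook lies back at its starting spot; I viewed 11 pictures, one over your limit of 10, and the hand-in gave no verdict.

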